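Clamp a sample tube in the horizontal tube shaker

TASK

Load the capped tube that stands on the bench into the small tube shaker: swing the clamp arm all the way back, lay the tube in the cradle with its cap at the taller end plate and slide it gently home so that its foot bears on the rubber stop, let go of it, then swing the arm over and press it down until the catch snaps. The end plates leave no room for a slanting hand, so set the tube down in the 45-degree rest first and take it again across its body. Do not push hard against the stop, and leave the beaker, powder bottle, pot and timer where they stand.

Things in the scene. Friction and masses are not known exactly. Their poses are not given: they have to be found in the camera images.
- tube: Capped clear 50 ml sample tube, first standing upright and alone on the bench; 114 mm long, body 28.8 mm across; the top 14 mm is the cap, 34.4 mm across; about 60 g. Origin: centre of its flat foot; z axis runs along the tube to the cap.
- shaker: Horizontal tube shaker, fixed; white housing 164 x 166 mm, aluminium top plate at z = 50 mm. Origin: centre of the underside, z up; -x is its front (black panel, catch, free end of the arm), +x its back (hinge). The cradle (two V saddles between two end plates) holds the tube lying along y at x = 0, z = 76 mm, foot at -y. Between the end plates a hand may lean some 20 degrees at most. A wall cabinet hangs 0.62 m up over the back of the bench.
- cradle_foot (a point): Point on the face of the stop where the centre of the tube's foot belongs (shaker 0, -57, 76 mm).
- foot_stop: The rubber stop: a 28 mm buffer facing shaker +y, on the low end plate (64 mm wide, top at shaker z = 112 mm); its free face is at shaker y = -57 mm. It gives on a spring, 2.5 N per mm, up to 5 mm, and pushes the tube back when let go. Its body origin is the shaker's: go by cradle_foot. At most 25 N may be put on it.
- saddle_foot (a point): On the tube's axis over the foot saddle (shaker 0, -44, 76 mm). Each saddle is an open V, 12 mm wide along y and 55 mm wide along x; its tops are about 5 mm below the tube axis. A tube laid the wrong way round rides up on it with its cap.
- saddle_cap (a point): On the tube's axis over the cap-side saddle (shaker 0, 28, 76 mm). Between the saddles (shaker y = -37 to 21 mm) fingers have free room beside and under the tube, down to the plate 26 mm below its axis; while the arm is open nothing stands within 54 mm of the axis in front (catch) and 60 mm behind (hinge posts, 39 mm over both, up to z = 110).
- tall_plate (a point): Middle of the top edge of the tall end plate, 64 mm wide, at shaker 0, 70, 121 mm. Its inner face is at y = 66 mm: 9 mm of slack beyond the cap of a tube that is home.
- catch_roller (a point): Roller of the spring catch, on an upright lever at the front of the shaker: stands at shaker x = -68 to -54, y = -18 to 18 mm, top at z = 101 mm. The arm's pin pushes it aside and snaps under it. Leave it alone.
- clamp_hinge (a point): Hinge axis of the clamp arm (along shaker y), at shaker 70, 0, 100 mm.
- cross_bar (a point): Centre of the steel cross bar at the arm's free end: round, 12 mm, 104 mm long along shaker y; the arm, 18 mm wide, meets its middle, so pinch it from above some 30 mm to either side. It lies 145 mm from the hinge axis along the arm and 11 mm off it, on the arm's upper side (shut: shaker -75, 0, 111 mm).
- clamp_arm (a joint): Clamp arm angle, rad: 0 shut, level across the cradle; grows as the free end rises and swings back; 1.57 upright; 2.05 its back stop. A stiff hinge: it stays where it is left (about 2 N at the bar moves it). Starts ajar. In the last 0.12 rad the catch resists: roughly 10 N down on the bar until it snaps; then the arm stays below 0.01.
- shoe (a joint): How far the sprung rubber shoe (26 mm disc under the arm, over the tube's middle) is pushed in towards the arm, m: 0 free, about 0.0034 when shut on a seated tube (5 N), 0.006 at most. With the arm open at 1.9 rad it is some 80 mm behind the cradle axis.
- tube_rest: 45-degree tube rest, fixed: base plate 84 x 110 mm, slanting spine with two open V saddles (55 mm wide) and a foot plate. Origin: on the bench under its middle, z up. A tube in it leans at 45 degrees in the rest's y-z plane, foot low at -y, cap up at +y. Along the tube from its foot the saddles lie at 8-20 and 72-84 mm; between them fingers have room (spine 25 mm below the axis).
- rest_foot (a point): Centre of the foot of a tube lying in the rest, on the foot plate (rest 0, -35.4, 34.6 mm). The tube is laid in from above, square to its axis; it may stay a few mm up from the foot plate by friction.
- small_beaker: Bystander: empty glass beaker, 58 mm across, 70 mm high; origin under its centre.
- powder_bottle: Bystander: white powder bottle with screw cap, 47 mm across, 88 mm high; origin under its centre.
- pot: Bystander: small white screw-cap sample pot, 29 mm across, 46 mm high; origin under its centre.
- bench_timer: Bystander: flat bench timer, 66 x 66 x 16 mm; origin under its centre.

How it is judged:
On the way, in this order (a step that is already met when the one before it is completed fails the run):
1. the clamp arm is swung back clear of the cradle (value of joint clamp_arm above 1.6 rad), for 0.2 s.
2. with the arm clear, the tube lies in both saddles, foot on the stop, and is let go (value of joint clamp_arm above 1.4 rad and contact force between the fingers and tube below 0.1 N and angle between the z axis of tube and the y axis of shaker, either way round below 0.06 rad and distance between tube and cradle_foot below 0.004 m and linear speed of tube below 0.02 m/s), for 0.2 s.
At the end, for the whole second after the job is handed in: The clamp arm is shut and held by its catch (below 0.02 rad) with its sprung shoe pushed in at least 1.5 mm by the tube; the tube lies at rest in both saddles, within 0.06 rad of the cradle's axis, cap at the tall end plate, the centre of its foot within 4 mm of its place on the stop (value of joint clamp_arm below 0.02 rad and value of joint shoe above 0.0015 m and angle between the z axis of tube and the y axis of shaker, either way round below 0.06 rad and distance between tube and cradle_foot below 0.004 m and linear speed of tube below 0.02 m/s); the robot touches nothing.
It fails at once if the tube is rammed against the stop (over 25 N) (contact force between tube and foot_stop above 25 N).
It fails at once if the beaker is shifted over 20 mm or tipped (distance of small_beaker from where it was at the start of the episode above 0.02 m or angle between small_beaker's own z axis and vertical above 0.4 rad).
It fails at once if the powder bottle is shifted over 20 mm or tipped (distance of powder_bottle from where it was at the start of the episode above 0.02 m or angle between powder_bottle's own z axis and vertical above 0.4 rad).
It fails at once if the pot is shifted over 20 mm or tipped (distance of pot from where it was at the start of the episode above 0.02 m or angle between pot's own z axis and vertical above 0.4 rad).
It fails at once if the timer is shifted over 20 mm (distance of bench_timer from where it was at the start of the episode above 0.02 m).
It also fails if it takes over 67 s, if anything falls off the work surface, if the arm or the gripper's body presses on something with over 40 N, if the wrist force passes 120 N, or if a joint passes its speed limit or range.

ROBOT

A 6-joint arm with a two-finger parallel gripper is mounted at the origin on a cart in front of the work surface, level with it; the furniture and walls round the work are solid. World frame = base frame: x ahead of the robot, y to its left, z up, the work surface at z = 0. Lengths are in m, angles in rad, forces in N, time in s.
With the tool pointing down it reaches from about 0.3 to 0.775 m from the base axis. Payload 14.6 kg.
Tool frame: the origin (TCP) lies midway between the tips of the shut fingers; the grasp point (between the pads) lies 19 mm behind it (ctrl.tcp_to_grasp is the z of the grasp point in the tool frame, in m); z points along the fingers, y is the line along which they close (so a half turn about z gives the same grasp; the last joint's range is limited). The gripper opens to 94 mm and grips with 3 to 60 N. Pads are 16 mm wide; open, the fingers measure 119 mm over their backs; the gripper's body (75 mm by 177 mm) begins 78 mm behind the grasp point.
Start: joints at [1.16, 0.3, 1.521, -0, 1.321, -0.067], TCP at [0.185, 0.518, 0.205] pointing down, gripper open.
Joint ranges: [-3.03, 3.03], [-0.79, 2.21], [0.23, 2.52], [-1.04, 4.18], [0, 3.07], [-2.55, 2.55]. Speed limits (rad/s): [2.22, 2.22, 2.57, 3.14, 3.14, 3.14].

INTERFACE

Orientations are given as [roll, pitch, yaw] about the fixed x, y, z axes, in that order (R = Rz(yaw) Ry(pitch) Rx(roll)).
In Python, from station import monitor, camera, ctrl gives the robot as it stands.
- The arm moves only by the tool apply_moves, never from a script. Its argument "plan" is one flat list of numbers, 4 for each row, row after row: the shift along the tool's x, y, z in mm, then the turn about the tool's z in rad. In form: [dx, dy, dz, spin, dx, dy, dz, spin, ...]. A call has 1 to 20 rows; each row shifts and turns the commanded pose from where the row before left it, along the tool's axes as they then stand; what a row does not reach is not made up. A row lasts 1/10 s, in which the tool goes at most 50 mm and 8.59 degrees, less where a joint would pass 70% of its speed; a pose out of reach is approached as far as the arm can. A call is refused whole if a number of a shift passes 50 or a number of a turn 0.15, either way. A call with a gripper value outside its range is refused whole. "hand" is the gripper command: -1 is shut, 1 is fully open, values between are in proportion, set as the call begins (left out, the last holds). The fingers move at their own pace and stop on an object; "squeeze" is the grip in N (left out, the last holds). Time passes only in rows, so rows that do not move let the fingers close. It gives the time, the measured TCP pose, the force, the opening and the grip force at its end, in the units of the state.
- monitor.get_obs(): the state, without advancing time (a new reading comes with each control period).
- camera(name): name is "scene" or "top"; returns a dict with "image" (480x640x3 uint8, red, green, blue), "range_z" (480x640 float32, m along the optical axis (not along the pixel's ray), 0 where there is no reading), "mtx" (3x3 intrinsics, pixels), "rvec" (rotation vector, rad) and "tvec" (3), from world to camera coordinates, as OpenCV has them. Camera axes: x right, y down, z forward; pixel columns grow to the right and rows downward; lengths in m; the calibration is good to about 2 mm. A picture is of the moment at which its call begins.
- ctrl.hand_in(): hands the job in; it is judged then, once.
The state is a dict: "time_s": time; "qpos": joint angles; "joint_vel": joint speeds; "tau": joint torques, N m; "ee_pos": TCP position; "eef_rot": TCP orientation; "force": force on the tool from outside, world axes, zero at the start; "moment": the same for the moment, N m; "grip_width": finger opening in m; "grip_force": force on a finger pad.
Only numpy, scipy, OpenCV 4.12 (cv2) and the standard library are available. Lean on these libraries where they do the work, as an engineer would, in place of code of your own. Each camera call takes 0.05 s, during which the arm holds its last target. There are 200 camera calls.

## Working session

There is one attempt and no reset: what is moved stays moved. The work goes in short steps, Python scripts to look and compute and a tool call to move; the robot and the scene stay as the last step left them, time stands still between calls to the robot, and variables do not carry over. Pictures are saved under pics/ and viewed, at most 10 in all, crops included, and the job is handed in when it is done.

Besides the shell and the picture viewer there is one more tool, called after "Call:" as a command line: name --argument value ..., lists and objects as JSON in quotes. apply_moves: Moves the arm, as the interface text tells. Its arguments: {"type":"object","properties":{"plan":{"type":"array","items":{"type":"number"}},"hand":{"type":"number"},"squeeze":{"type":"number"}},"required":["plan"]}

```bash
ls; mkdir -p pics; python3 - <<'E'
from station import monitor,camera,ctrl
import cv2,numpy as np
o=monitor.get_obs();print(o['time_s'],o['ee_pos'],o['eef_rot'],o['grip_width'],ctrl.tcp_to_grasp)
for n in('scene','top'):
    c=camera(n);cv2.imwrite(f'pics/{n}0.png',c['image'][:,:,::-1]);np.savez(f'{n}0.npz',**c)
    R=cv2.Rodrigues(c['rvec'])[0];print(n,-R.T@c['tvec'].ravel(),R[2],c['mtx'].ravel())
E
```

```text
pics
0.0 [0.18529008 0.5175652  0.20488857] [-3.14043048e+00 -6.97649821e-05  2.79781648e+00] 0.09419097726287193 -0.0188
scene [-0.01768795 -0.34135777  0.73413559] [ 0.59559979  0.4442767  -0.66923771] [473.10105591   0.         318.58785198   0.         473.10105591
 237.24361305   0.           0.           1.        ]
top [0.40499874 0.05283591 1.09215002] [ 0.14211393  0.00673568 -0.98982739] [480.41754259   0.         313.91451861   0.         480.41754259
 240.93140159   0.           0.           1.        ]
```

View pics/scene0.png

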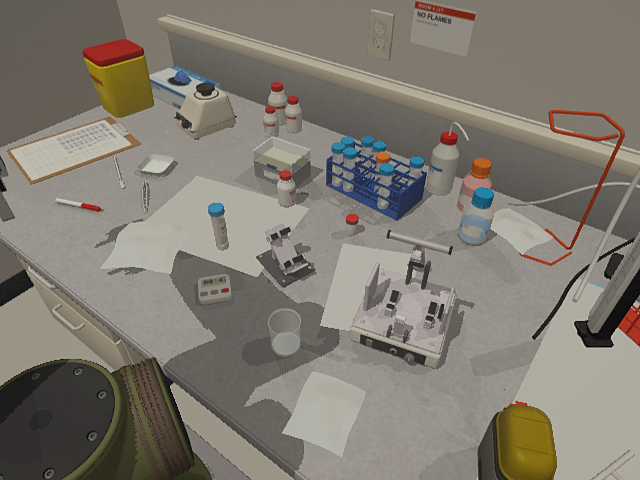

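View pics/top0.png

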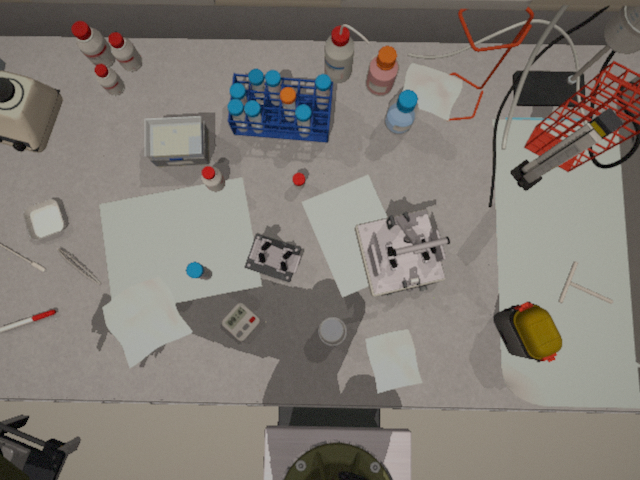

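The images show the tube at top-view (195,270), rest (275,257), shaker (402,252) with the arm ajar, beaker (332,332), timer (240,322), pot (299,180) and bottle (211,177). Next I measure with depth.

```bash
cat > h.py <<'E'
import cv2,numpy as np
def load(f): return dict(np.load(f))
def cloud(c):
    R=cv2.Rodrigues(c['rvec'])[0];K=c['mtx'];z=c['range_z'].astype(float)
    v,u=np.mgrid[:480,:640]
    p=np.stack([(u-K[0,2])/K[0,0]*z,(v-K[1,2])/K[1,1]*z,z],-1)
    P=(p-c['tvec'].ravel())@R; P[z<=0]=np.nan
    return P
def proj(c,X): return cv2.projectPoints(np.array(X,float).reshape(-1,3),c['rvec'],c['tvec'],c['mtx'],None)[0].reshape(-1,2)
E
python3 - <<'E'
from h import *
t=load('top0.npz');s=load('scene0.npz');P=cloud(t);Q=cloud(s)
def reg(P,x0,x1,y0,y1,zl,zh):
    M=np.zeros((480,640),bool);M[y0:y1,x0:x1]=1
    return P[M&(P[...,2]>zl)&(P[...,2]<zh)]
print('bench z',np.nanmedian(P[280:300,300:330,2]),np.nanmedian(Q[250:270,340:350,2]))
def rect(n,p):
    r=cv2.minAreaRect(p[:,:2].astype(np.float32)*1000);print(n,len(p),np.round(r[0],1),np.round(r[1],1),round(r[2],1),'zmed',np.round(np.median(p[:,2])*1e3,1),'max',np.round(p[:,2].max()*1e3,1))
rect('shaker plate',reg(P,340,470,190,310,.044,.056))
for a,b in((.003,.007),(.007,.012),(.003,.02)):rect('rest base',reg(P,240,310,225,290,a,b))
rect('rest hi',reg(P,240,310,225,290,.03,.2))
rect('tube top',reg(P,180,210,255,285,.105,.13))
rect('tube scene',reg(Q,200,235,195,255,.104,.13))
rect('beaker',reg(P,315,350,312,350,.02,.1));rect('bottle',reg(P,195,225,160,190,.06,.1));rect('pot',reg(P,288,310,170,190,.03,.06));rect('timer',reg(P,215,265,300,345,.01,.03))
rect('shaker hi',reg(P,350,470,190,310,.13,.4))
rect('scene bar',reg(Q,380,455,225,260,.2,.4))
rect('top >.2',reg(P,340,470,190,310,.2,.4))
a=cv2.resize(t['image'][195:305,235:455,::-1],None,fx=3.6,fy=3.6,interpolation=3);cv2.imwrite('pics/topc.png',a[:600])
b=cv2.resize(s['image'][215:375,250:465,::-1],None,fx=3.7,fy=3.7,interpolation=3);cv2.imwrite('pics/scc.png',b[:600])
E
```

```text
bench z -0.0018418627119361026 -0.0013633185826829356
shaker plate 3585 [ 536.2 -129.3] [157.7 159.7] 14.0 zmed 48.4 max 55.9
rest base 478 [523.1 153.5] [141.2 149.5] 2.5 zmed 5.2 max 7.0
rest base 245 [522.  155.2] [107.1  81.6] 73.8 zmed 8.2 max 11.9
rest base 748 [523.1 153.5] [141.2 149.5] 2.5 zmed 6.2 max 20.0
rest hi 938 [519.3 144. ] [101.  55.] 73.7 zmed 48.3 max 91.5
tube top 226 [482.9 304.8] [32.9 33.2] 23.6 zmed 112.2 max 117.4
tube scene 173 [480.5 301.8] [36.6 31.5] 40.7 zmed 111.6 max 115.2
beaker 167 [363.   19.4] [55.9 56.8] 0.9 zmed 67.3 max 76.3
bottle 256 [693.9 291.7] [33.6 36.4] 27.7 zmed 82.9 max 90.6
pot 138 [697.4  98.3] [27.1 27.9] 48.8 zmed 43.5 max 47.9
timer 779 [377.6 220.9] [65.6 65.2] 48.1 zmed 13.2 max 20.3
shaker hi 711 [ 552.3 -130.2] [ 75.1 105.2] 10.7 zmed 224.4 max 234.0
scene bar 551 [ 526.7 -136.1] [ 25. 104.] 14.9 zmed 226.6 max 231.1
top >.2 428 [ 529.3 -134.4] [ 22.8 105. ] 13.9 zmed 227.5 max 234.0
```

View pics/topc.png

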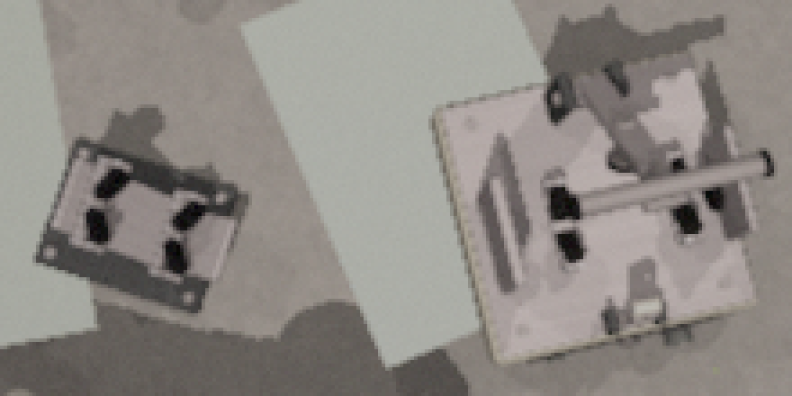

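View pics/scc.png

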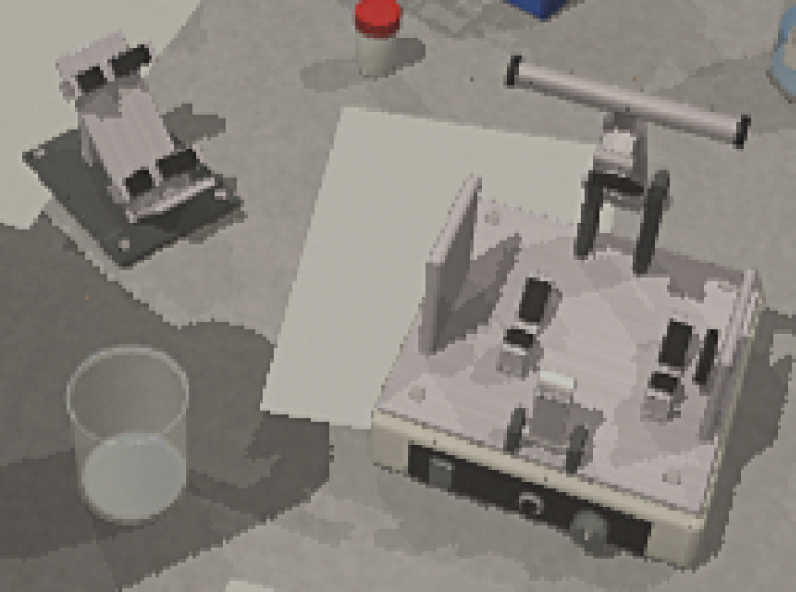

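The crops show the shaker with its tall plate on the left (world +y), the bar about 0.95 rad up, and the rest with its high end on the left. I'll cross-check the shaker and rest with the second camera.

```bash
cat >> h.py <<'E'
S=(np.array([536.,-129.]),np.radians(14.0)); RS=(np.array([522.,155.]),np.radians(-16.2))
def toL(F,p):
    c,s=np.cos(F[1]),np.sin(F[1]);return (np.asarray(p)[...,:2]-F[0])@np.array([[c,-s],[s,c]])
def toW(F,p):
    c,s=np.cos(F[1]),np.sin(F[1]);return np.asarray(p)[...,:2]@np.array([[c,s],[-s,c]])+F[0]
E
python3 - <<'E'
from h import *
from scipy.optimize import least_squares
for n in('top0','scene0'):
    P=cloud(load(n+'.npz')).reshape(-1,3)*1e3;P=P[~np.isnan(P[:,0])];P[:,2]+=1.6
    L=toL(S,P);z=P[:,2]
    pc=lambda m,k:np.round([np.percentile(L[m,k],1),np.median(L[m,k]),np.percentile(L[m,k],99)],1)
    m=(abs(L)<100).all(1)&(abs(z-50)<2.5);print(n,'plate x',pc(m,0),'y',pc(m,1),'z',np.median(z[m]))
    for nm,y,zz in(('tall',70,121),('low',-70,112)):
        m=(abs(L[:,1]-y)<14)&(abs(L[:,0])<50)&(abs(z-zz)<3);print(nm,m.sum(),'x',pc(m,0),'y',pc(m,1))
    m=(abs(L[:,0])<40)&(abs(L[:,1])<60)&(z>215);q=L[m];print('bar',m.sum(),'x',pc(m,0),'y',pc(m,1),'zmax',np.percentile(z[m],98),'slope',np.polyfit(q[:,1],q[:,0],1)[0])
    M=toL(RS,P);
    m=(abs(M[:,0])<60)&(abs(M[:,1])<75)&(z>6)&(z<14)
    print('rest base x',np.round(np.percentile(M[m,0],[2,98]),1),'y',np.round(np.percentile(M[m,1],[2,98]),1))
    m=(abs(M[:,0])<35)&(abs(M[:,1])<75)&(z>25);q=M[m]
    for lo in range(-60,60,10):
        k=m&(M[:,1]>=lo)&(M[:,1]<lo+10)
        if k.sum()>5: print('  rest y',lo,'x',np.round(np.percentile(M[k,0],[2,50,98]),1),'z',np.round(np.percentile(z[k],[5,50,98]),1))
    m=(np.hypot(P[:,0]-482,P[:,1]-304)<30)&(z>60)
    p=P[m&(z<98)];t=P[m&(z>112)]
    def fit(p,r): return least_squares(lambda c:np.hypot(p[:,0]-c[0],p[:,1]-c[1])-r,[482,304],loss='soft_l1').x
    print('tube cap top mean',np.round(t.mean(0),1),'rim fit',np.round(fit(p,14.4),1) if len(p)>20 else '','n',len(p))
E
```

```text
top0 plate x [-76.1 -11.   76.8] y [-76.6  10.1  78.1] z 49.948495720835076
tall 101 x [-37.6  -9.7  21.8] y [63.2 67.  70.8]
low 64 x [-38.  -15.6  22.5] y [-74.8 -71.4 -68.4]
bar 398 x [-18.7 -12.9  -5.3] y [-54.6  -2.8  48.5] zmax 233.1319133980423 slope -0.00013228892732431143
rest base x [-40.5  41.5] y [-52.4  53.7]
  rest y -60 x [-18.7   0.1  18.8] z [32.9 38.9 44.6]
  rest y -50 x [-18.4   1.2  20. ] z [25.7 29.4 40.1]
  rest y -40 x [-26.4   5.3  27.1] z [32.1 40.  46.5]
  rest y -30 x [-26.3   0.3  26.2] z [29.1 34.6 42.4]
  rest y -20 x [-21.5   0.4  21.8] z [30.  35.  41.1]
  rest y -10 x [-20.3   0.3  21.9] z [38.6 44.6 51.5]
  rest y 0 x [-24.1   1.2  26. ] z [49.7 56.7 90.3]
  rest y 10 x [-25.7   2.3  27.3] z [60.8 82.5 91.1]
  rest y 20 x [-24.3   0.6  25.8] z [75.1 79.  83.4]
  rest y 30 x [-20.    0.2  22.4] z [79.5 82.6 87.5]
tube cap top mean [482.9 304.7 114.5] rim fit [483.4 305.2] n 42
scene0 plate x [-79.2 -11.7  74.6] y [-79.3  -7.1  74.4] z 49.952397019283346
tall 113 x [-41.5 -10.9  20.8] y [61.3 64.6 69. ]
low 89 x [-41.2 -11.3  19.1] y [-76.4 -73.5 -70.7]
bar 502 x [-22.  -18.2 -10.6] y [-56.   -6.4  45.7] zmax 231.91800089476143 slope -0.004947861243167833
rest base x [-41.6  37.5] y [-56.7  49.2]
  rest y -60 x [-21.1 -10.2  13.6] z [30.9 37.3 41.4]
  rest y -50 x [-27.   -4.3  25.6] z [25.6 37.1 44.5]
  rest y -40 x [-28.4   2.1  25.2] z [29.6 38.1 45.7]
  rest y -30 x [-27.8  -0.2  21.5] z [29.7 33.4 37.7]
  rest y -20 x [-22.7  -1.1  19.9] z [31.4 36.9 42.9]
  rest y -10 x [-21.9  -1.5  20. ] z [40.8 46.4 56.5]
  rest y 0 x [-27.4  -0.5  24.1] z [51.1 60.7 90.6]
  rest y 10 x [-27.9  -1.9  21.2] z [57.7 66.4 88. ]
  rest y 20 x [-22.3  -1.5  21.1] z [37.8 78.4 85.1]
  rest y 30 x [-22.   -3.7  18.2] z [78.8 82.4 85.6]
tube cap top mean [480.2 302.1 113.9] rim fit [481.8 303.6] n 182
```

```bash
python3 - <<'E'
from h import *
for n in('top0','scene0'):
    P=cloud(load(n+'.npz')).reshape(-1,3)*1e3;P=P[~np.isnan(P[:,0])];P[:,2]+=1.6
    L=toL(S,P);z=P[:,2];print(n)
    def rep(nm,m,zz=None):
        if m.sum()>3: print(nm,m.sum(),'x',np.round(np.percentile(L[m,0],[1,50,99]),1),'y',np.round(np.percentile(L[m,1],[1,50,99]),1),'z',np.round(np.percentile(z[m],[2,98]),1))
    b=(abs(L)<95).all(1)
    rep('all>30',b&(z>30)&(z<53)); rep('low 8-40',b&(z>8)&(z<40))
    rep('catch',b&(L[:,0]<-45)&(abs(L[:,1])<30)&(z>90)&(z<106))
    for y in(-44,28): rep('saddle%d'%y,(abs(L[:,1]-y)<14)&(abs(L[:,0])<45)&(z>60)&(z<76))
    rep('posts',b&(L[:,0]>30)&(abs(L[:,1])<30)&(z>98)&(z<115))
    for nm,y,zz in(('tall',70,121),('low',-70,112)): rep(nm+' body',(abs(L[:,1]-y)<14)&(abs(L[:,0])<60)&(z>60)&(z<zz+3))
    rep('arm',(abs(L[:,1])<30)&(z>125)&(z<215)&(abs(L[:,0])<120))
    for a in range(120,236,16): rep(' arm z%d'%a,(abs(L[:,1])<20)&(z>a)&(z<a+8)&(abs(L[:,0])<100))
E
```

```text
top0
all>30 3810 x [-81.8 -13.5  80.7] y [-77.8  12.5  82.4] z [36.2 52.7]
low 8-40 346 x [-91.7 -46.9  82.5] y [-82.5  71.3  83.2] z [12.4 39.9]
catch 47 x [-74.  -68.2 -62.6] y [-10.9  -2.8   5.3] z [ 90.9 103.3]
saddle-44 86 x [-35.7 -20.7  18.6] y [-52.8 -46.9 -40.4] z [60.2 74.1]
saddle28 124 x [-35.7 -14.4  18.3] y [18.9 25.5 31.1] z [60.5 74.2]
posts 127 x [52.9 63.9 73.2] y [-24.8   5.7  19.3] z [ 99.9 113.4]
tall body 235 x [-39.6  -9.   21.7] y [63.3 70.2 72.4] z [ 61.3 123.4]
low body 236 x [-39.2 -15.4  22.8] y [-74.7 -69.4 -59.7] z [ 62.5 113.1]
arm 330 x [-21.3  17.9  56.2] y [-11.    0.2   8.4] z [128.9 210.6]
 arm z120 19 x [49.6 57.5 60.7] y [-10.5  -1.2   6.1] z [121.  127.6]
 arm z136 26 x [25.4 46.1 50. ] y [-10.6  -0.    6.3] z [136.4 144. ]
 arm z152 38 x [ 4.6 14.2 38.7] y [-8.7  4.6  9.3] z [152.5 159.5]
 arm z168 33 x [14.4 24.6 31.6] y [-10.1  -0.8   5.9] z [168.1 175.9]
 arm z184 27 x [ 6.1 12.2 15.6] y [-11.2  -0.8   6.1] z [184.5 191.7]
 arm z200 28 x [-4.   1.3  5.6] y [-10.9   0.7   5.8] z [200.2 206.8]
 arm z216 9 x [-17.6  -5.4  -2.8] y [-5.4 -2.2  5.
[... 523 characters left out ...]
ody 359 x [-43.2 -21.7  18.9] y [61.  62.2 69.1] z [ 61.7 122.4]
low body 241 x [-42.2 -21.9  17.7] y [-78.2 -72.6 -61.8] z [ 61.6 113.2]
arm 272 x [-24.1  -4.9  41.5] y [-16.   -6.9   6. ] z [135.2 210. ]
 arm z136 8 x [13.4 14.6 41. ] y [-13.4  -7.6   3.9] z [137.7 143.8]
 arm z152 43 x [ 2.8  6.7 26.8] y [-16.7  -8.9   7.4] z [152.9 159.8]
 arm z168 5 x [10.7 12.5 18.2] y [-13.5 -13.3 -10.3] z [168.7 174.7]
 arm z184 4 x [-2.5  2.6  6.7] y [-13.6 -12.9 -12.3] z [184.8 191. ]
 arm z200 60 x [-18.1  -8.9   0.4] y [-12.9  -5.3   3.7] z [200.1 207.4]
 arm z216 22 x [-20.9 -19.  -14.9] y [-19.1  -3.3  18.7] z [217.1 223.9]
 arm z232 5 x [-16.4 -15.3 -13.7] y [-15.   11.4  18.4] z [232.1 232.7]
```

The cradle sits about 9 mm in front of the housing centre, so I updated the frames. First move: turn, rise, and go towards the front of the bar with the fingers shut.

Call:
apply_moves --plan '[0,0,-14,0.14,0,0,-14,0.14,0,0,-14,0.14,0,0,-14,0.14,0,0,-14,0.14,0,0,-14,0.14,0,0,-14,0.143,-40,7,0,0,-40,7,0,0,-40,7,0,0,-40,7,0,0,-40,7,0,0,-40,7,0,0,-40,7,0,0,-40,7,0,0,-40,7,0,0,-40,7,0,0,-40,7,0,0,-40,7,0,0]' --hand -1 --squeeze 10

```text
time_s: 2.0
ee_pos: [0.3831, 0.0706, 0.3034]
eef_rot: [3.142, -0.0, 1.815]
force: [1.2, 0.2, 0.0]
grip_width: 0.0003
grip_force: 0.0
```

```bash
cat >> h.py <<'E'
S=(np.array([527.5,-135.1]),np.radians(14.0)); RS=(np.array([520.9,153.8]),np.radians(-16.2))
def st():
    from station import monitor
    from scipy.spatial.transform import Rotation as Ro
    o=monitor.get_obs();p=o['ee_pos']*1e3;R=Ro.from_euler('xyz',o['eef_rot']).as_matrix()
    print('t',round(o['time_s'],2),'W',np.round(p,1),'closeang',round(np.degrees(np.arctan2(R[1,1],R[0,1])),1),'S',np.round(toL(S,p),1),'R',np.round(toL(RS,p),1),'F',np.round(o['force'],1),'w',round(o['grip_width']*1e3,1),round(float(np.max(o['grip_force'])),1),'q',np.round(o['qpos'],2))
    return o
def mv(F,x,y):  # tool-frame shift needed to reach local (x,y) of F
    from station import monitor
    from scipy.spatial.transform import Rotation as Ro
    o=monitor.get_obs();R=Ro.from_euler('xyz',o['eef_rot']).as_matrix()
    d=np.r_[toW(F,[x,y])-o['ee_pos'][:2]*1e3,0];print('tool shift',np.round(R.T@d,1))
E
python3 -c "
from h import *;st();mv(S,-50,30)"
```

```text
t 2.0 W [383.1  70.6 303.4] closeang 14.0 S [-90.4 234.6] R [-109.1 -118.3] F [1.2 0.2 0. ] w 0.3 0.0 q [ 0.09 -0.13  1.76  0.    1.51 -0.16]
tool shift [-204.5   40.4    0. ]
```

Call:
apply_moves --plan '[-34,7,0,0,-34,7,0,0,-34,7,0,0,-34,7,0,0,-34,6,0,0,-34,6,0,0,0,0,30,0,0,0,30,0,0,0,30,0,0,10,5,0,0,15,0,0,0,15,0,0,0,15,0,0,0,15,0,0,0,15,0,0,0,15,0,0,0,15,0,0]'

```text
time_s: 3.7
ee_pos: [0.5839, -0.0878, 0.2097]
eef_rot: [3.141, 0.0, 1.815]
force: [-1.3, -0.8, -0.5]
grip_width: 0.0004
grip_force: 0.7
```

```bash
python3 -c "
from h import *;st()"
```

```text
t 3.7 W [583.9 -87.8 209.7] closeang 14.0 S [66.1 32.3] R [ 127.9 -214.4] F [-1.3 -0.8 -0.5] w 0.4 0.7 q [-0.21  0.39  1.39 -0.    1.36 -0.46]
```

Call:
apply_moves --plan '[0,12,0,0,0,12,0,0,0,12,0,0,0,10,0,0,0,8,0,0,0,4,0,0,0,3,0,0]'

```text
time_s: 4.4
ee_pos: [0.642, -0.0733, 0.2086]
eef_rot: [-3.141, 0.0, 1.815]
force: [-2.2, -0.4, -0.9]
grip_width: 0.0007
grip_force: 0.7
```

```bash
python3 - <<'E'
from h import *
from station import camera
st();c=camera('scene');np.savez('s1.npz',**c)
P=cloud(c).reshape(-1,3)*1e3;P=P[~np.isnan(P[:,0])];P[:,2]+=1.6
L=toL(S,P);m=(L[:,1]<10)&(L[:,1]>-56)&(P[:,2]>205)&(P[:,2]<270)&(L[:,0]>50)&(L[:,0]<190)
print(m.sum(),np.percentile(L[m,0],[2,50,98]),np.percentile(P[m,2],[2,50,98]))
E
```

```text
t 4.4 W [642.  -73.3 208.6] closeang 14.0 S [126.1  32.3] R [ 179.7 -184.3] F [-2.2 -0.4 -0.9] w 0.7 0.7 q [-0.17  0.52  1.21 -0.    1.41 -0.41]
351 [109.26021553 137.63076547 145.4568833 ] [210.0228895  226.55544957 232.35907309]
```

Call:
apply_moves --plan '[0,3,0,0,0,2,0,0,0,0,0,0]'

```text
time_s: 4.75
ee_pos: [0.6458, -0.0725, 0.2086]
eef_rot: [-3.139, -0.0, 1.814]
force: [-8.9, -1.6, 0.9]
grip_width: 0.0005
grip_force: 4.4
```

Call:
apply_moves --plan '[0,-12,0,0,0,-12,-10,0,0,0,-30,0,0,0,-30,0,0,0,-20,0.13,0,0,0,0.13,0,0,0,0.13,0,0,0,0.137,33,-24,0,0,33,-24,0,0,33,-24,0,0,33,-24,0,0,33,-24,0,0,33,-24,0,0,33,-24,0,0,33,-24,0,0,33,-24,0,0,33,-24,0,0]' --hand 1

```text
time_s: 6.55
ee_pos: [0.4843, 0.3074, 0.299]
eef_rot: [3.141, -0.001, 1.288]
force: [0.3, 0.0, 0.4]
grip_width: 0.0943
grip_force: 0.0
```

```bash
python3 - <<'E'
from h import *
from station import camera
st();mv((np.array([481.5,303.5]),0),0,0)
c=camera('scene');np.savez('s2.npz',**c)
P=cloud(c).reshape(-1,3)*1e3;P=P[~np.isnan(P[:,0])];P[:,2]+=1.6
L=toL(S,P);m=(L[:,1]<54)&(L[:,1]>-56)&(P[:,2]>210)&(P[:,2]<270)&(L[:,0]>50)&(L[:,0]<190)
print(m.sum(),np.percentile(L[m,0],[2,50,98]),np.percentile(P[m,2],[2,50,98]))
E
```

```text
t 6.55 W [484.3 307.4 299. ] closeang -16.2 S [ 65.1 439.8] R [-78.  137.3] F [0.3 0.  0.4] w 94.3 0.0 q [0.5  0.3  1.3  0.   1.53 0.78]
tool shift [-4.5 -1.6 -0. ]
484 [113.29933558 141.8810074  149.55455298] [211.69589895 225.63561658 230.35641115]
```

Call:
apply_moves --plan '[-4,-2,30,0,0,0,40,0,0,0,40,0,0,0,40,0,0,0,40,0,0,0,34,0,0,0,22,0,0,0,12,0]'

```text
time_s: 7.4
ee_pos: [0.4815, 0.3023, 0.0388]
eef_rot: [-3.14, 0.001, 1.288]
force: [0.0, 0.1, 0.3]
grip_width: 0.094
grip_force: 0.0
```

Call:
apply_moves --plan '[0,0,0,0,0,0,0,0,0,0,0,0,0,0,0,0,0,0,0,0,0,0,0,0]' --hand -1 --squeeze 12

```text
time_s: 8.0
ee_pos: [0.4821, 0.3026, 0.0408]
eef_rot: [3.141, -0.0, 1.288]
force: [0.3, 0.6, 0.0]
grip_width: 0.0491
grip_force: 0.0
```

```bash
python3 - <<'E'
from h import *
st();mv(RS,0,-25)
E
```

```text
t 8.0 W [482.1 302.6  40.8] closeang -16.2 S [ 61.8 435.7] R [-78.8 132.1] F [0.3 0.6 0. ] w 49.1 0.0 q [0.5  0.53 1.61 0.   1.   0.78]
tool shift [-157.1   78.8   -0. ]
```

Call:
apply_moves --plan '[0,0,0,0,0,0,0,0,0,0,0,0,0,0,0,0,0,0,0,0,0,0,-15,0,0,0,-30,0,0,0,-30,0,0,0,-30,0,-10,5,0,0,-25,12,0,0,-25,12,0,0,-25,12,0,0,-25,12,0,0,-25,12,0,0,-17,10,0,0,-5,4,0,0,0,0,0,0]'

```text
time_s: 9.8
ee_pos: [0.5141, 0.1293, 0.1455]
eef_rot: [-3.141, 0.0, 1.287]
force: [0.3, 0.1, -0.9]
grip_width: 0.0358
grip_force: 12.0
```

```bash
python3 - <<'E'
from h import *
from station import camera
st();mv(RS,0,-25)
for n in('scene','top'):
    c=camera(n);np.savez(n+'3.npz',**c)
    P=cloud(c).reshape(-1,3)*1e3;im=c['image'].reshape(-1,3).astype(int)
    L=toL(RS,P);blue=(im[:,2]>im[:,0]+50)&(np.hypot(L[:,0],L[:,1]+25)<40)&(P[:,2]>100)
    print(n,blue.sum(),L[blue].mean(0).round(1),L[blue].min(0).round(1),L[blue].max(0).round(1),np.percentile(P[blue,2]+1.6,[2,98]).round(1))
    if n=='scene':
        u,v=proj(c,np.r_[toW(RS,[0,-10]),80]/1e3)[0].astype(int);a=c['image'][v-90:v+75,u-100:u+100,::-1];cv2.imwrite('pics/s3.png',cv2.resize(a,None,fx=3.5,fy=3.5))
E
```

```text
t 9.8 W [514.1 129.3 145.5] closeang -16.3 S [ 50.9 259.8] R [  0.3 -25.5] F [ 0.3  0.1 -0.9] w 35.8 12.0 q [0.18 0.31 1.65 0.   1.18 0.46]
tool shift [ 0.5 -0.3  0. ]
scene 137 [ -1.6 -33. ] [-17.3 -43. ] [ 14.8 -13.7] [207.9 220.4]<stdin>:8: RuntimeWarning: Mean of empty slice.
  ret = um.true_divide(
Traceback (most recent call last):
ValueError: zero-size array to reduction operation minimum which has no identity
```

View pics/s3.png

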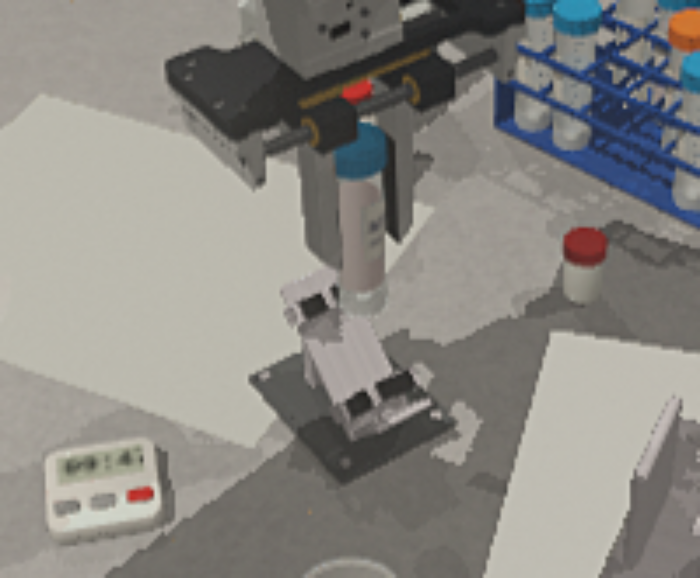

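The picture shows the cap caught between the upper fingers (crop 360,150), and the 35.8 mm width fits the cap, not the body. The pads can't reach the body past the cap, so I set the tube back on the bench and take it by the cap.

Call:
apply_moves --plan '[15,-11,0,0,30,-22,0,0,30,-22,0,0,20,-16,0,0,10,-8,0,0,0,0,25,0,0,0,30,0,0,0,25,0,0,0,13,0,0,0,7,0,0,0,4,0,0,0,0,0]'

```text
time_s: 11.1
ee_pos: [0.4677, 0.2527, 0.0418]
eef_rot: [3.141, -0.0, 1.288]
force: [-0.5, -0.5, -1.0]
grip_width: 0.0359
grip_force: 12.0
```

Call:
apply_moves --plan '[0,0,0,0,0,0,0,0,0,0,0,0,0,0,0,0,0,0,0,0,0,0,-17,0,0,0,-20,0,0,0,-10,0]' --hand 0.3

```text
time_s: 11.9
ee_pos: [0.4679, 0.2529, 0.0899]
eef_rot: [3.14, -0.001, 1.288]
force: [-0.4, -0.3, 0.2]
grip_width: 0.0607
grip_force: 0.0
```

```bash
python3 - <<'E'
from h import *
from station import camera
st()
c=camera('scene')
P=cloud(c).reshape(-1,3)*1e3;im=c['image'].reshape(-1,3).astype(int)
L=toL(RS,P);blue=(im[:,2]>im[:,0]+50)&(np.hypot(L[:,0]+79,L[:,1]-80)<40)&(P[:,2]>80)
print(blue.sum(),L[blue].mean(0).round(1),L[blue].min(0).round(1),L[blue].max(0).round(1),np.percentile(P[blue,2]+1.6,[2,98]).round(1))
E
```

```text
t 11.9 W [467.9 252.9  89.9] closeang -16.2 S [ 36.  390.8] R [-78.5  80.3] F [-0.4 -0.3  0.2] w 60.7 0.0 q [0.43 0.38 1.69 0.   1.06 0.71]
137 [-79.4  79.2] [-95.3  62.2] [-64.4  96.3] [104.2 116.3]
```

Call:
apply_moves --plan '[0,0,2,0,0,0,0,0,0,0,0,0,0,0,0,0,0,0,0,0,0,0,0,0,0,0,-15,0,0,0,-30,0,0,0,-30,0,0,0,-25,0,-10,8,0,0,-25,18,0,0,-30,22,0,0,-25,19,0,0,-12,9,0,0,-3,3,0,0,0,0,20,0,0,0,20,0,0,0,6,0]' --hand -1 --squeeze 10

```text
time_s: 13.85
ee_pos: [0.5128, 0.1303, 0.1382]
eef_rot: [-3.139, 0.001, 1.289]
force: [-0.8, -1.2, -0.5]
grip_width: 0.0361
grip_force: 10.0
```

```bash
python3 - <<'E'
from h import *
from station import camera
st();mv(RS,0,-25)
c=camera('scene')
u,v=proj(c,np.r_[toW(RS,[0,-10]),100]/1e3)[0].astype(int);a=c['image'][v-85:v+75,u-85:u+85,::-1];cv2.imwrite('pics/s4.png',cv2.resize(a,None,fx=3.5,fy=3.5))
E
```

```text
t 13.85 W [512.8 130.3 138.2] closeang -16.2 S [ 50.  261.1] R [ -1.2 -24.8] F [-0.8 -1.2 -0.5] w 36.1 10.0 q [0.18 0.32 1.66 0.   1.17 0.46]
tool shift [-0.2  1.2 -0. ]
```

View pics/s4.png

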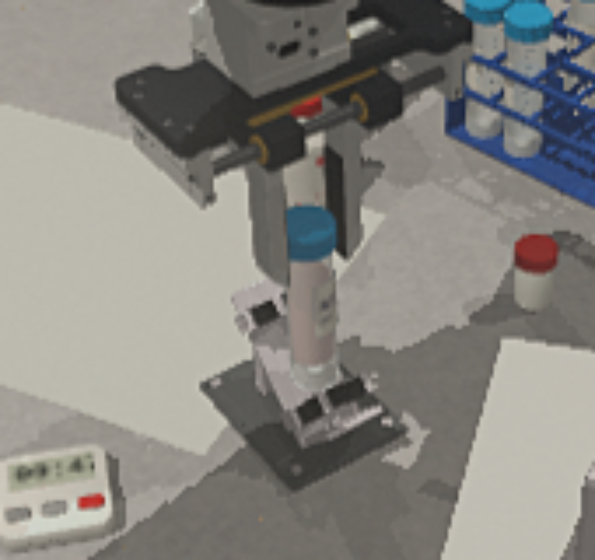

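Call:
apply_moves --plan '[0,1,4,0,0,0,3,0,0,0,0,0]'

```text
time_s: 14.2
ee_pos: [0.515, 0.1296, 0.1336]
eef_rot: [3.141, -0.0, 1.288]
force: [0.8, -0.0, -0.1]
grip_width: 0.0363
grip_force: 10.0
```

Call:
apply_moves --plan '[0,0,2,0,0,0,1,0,0,0,0,0]'

```text
time_s: 14.5
ee_pos: [0.5149, 0.1295, 0.1304]
eef_rot: [3.142, -0.0, 1.288]
force: [-0.7, -0.1, -0.2]
grip_width: 0.0363
grip_force: 10.0
```

Call:
apply_moves --plan '[0,0,2,0,0,0,1,0,0,0,0,0]'

```text
time_s: 14.8
ee_pos: [0.515, 0.1295, 0.1274]
eef_rot: [-3.142, -0.0, 1.288]
force: [-0.2, 0.1, 0.4]
grip_width: 0.0362
grip_force: 10.0
```

Call:
apply_moves --plan '[0,0,2,0,0,0,1,0,0,0,0,0]'

```text
time_s: 15.1
ee_pos: [0.5159, 0.1298, 0.1259]
eef_rot: [3.139, -0.002, 1.288]
force: [-0.2, 1.9, 11.6]
grip_width: 0.0361
grip_force: 10.0
```

Call:
apply_moves --plan '[0,0,2,0,0,0,1,0,0,0,0,0]'

```text
time_s: 15.4
ee_pos: [0.5163, 0.1299, 0.1233]
eef_rot: [3.138, -0.002, 1.288]
force: [-0.5, 0.6, 15.4]
grip_width: 0.0361
grip_force: 10.0
```

Call:
apply_moves --plan '[0,0,-3,0,8,0,0.5,0,8,0,1.3,0,8,0,2.3,0,7.7,0,3.2,0,0,0,0,0]' --squeeze 6

```text
time_s: 16.0
ee_pos: [0.5239, 0.161, 0.1166]
eef_rot: [-3.141, 0.0, 1.289]
force: [1.4, 0.9, 1.7]
grip_width: 0.0363
grip_force: 6.0
```

```bash
cat >> h.py <<'E'
def pic(f,F,xyz,hw,hh,sc,n='scene'):
    from station import camera
    c=camera(n);u,v=proj(c,np.r_[toW(F,xyz[:2]),xyz[2]]/1e3)[0].astype(int)
    a=c['image'][max(v-hh,0):v+hh,max(u-hw,0):u+hw,::-1];cv2.imwrite('pics/'+f,cv2.resize(a,None,fx=sc,fy=sc));return c
E
python3 - <<'E'
from h import *
st();c=pic('s5.png',RS,[0,0,90],60,60,5)
P=cloud(c).reshape(-1,3)*1e3;im=c['image'].reshape(-1,3).astype(int)
L=toL(RS,P);b=(im[:,2]>im[:,0]+50)&(np.hypot(L[:,0],L[:,1])<60)&(P[:,2]>60)
print(b.sum(),L[b].mean(0).round(1),L[b].min(0).round(1),L[b].max(0).round(1),np.percentile(P[b,2]+1.6,[2,98]).round(1))
E
```

```text
t 16.0 W [523.9 161.  116.6] closeang -16.2 S [ 68.1 288.2] R [0.8 7.7] F [1.4 0.9 1.7] w 36.3 6.0 q [0.23 0.38 1.63 0.   1.13 0.51]
135 [-1.3  2.9] [-15.9  -8.2] [14.6 25.7] [141.6 153.6]
```

View pics/s5.png

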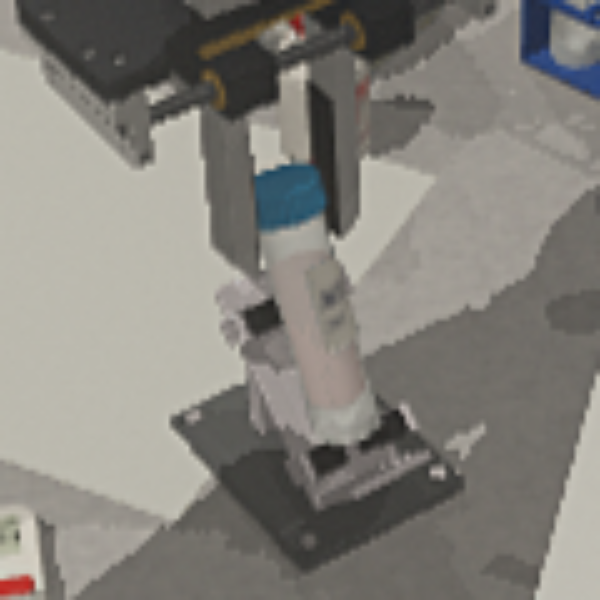

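Pivoting works: the tube leans about 20° with its foot in the lower notch (crop 345,430). Continue to 45°.

Call:
apply_moves --plan '[7.4,0,4,0,7.2,0,5,0,6.8,0,5.7,0,6.4,0,6.4,0,5,0,6,0,0,0,0,0]'

```text
time_s: 16.65
ee_pos: [0.5326, 0.1917, 0.0888]
eef_rot: [-3.14, 0.001, 1.288]
force: [1.0, -0.8, 0.2]
grip_width: 0.0359
grip_force: 6.0
```

```bash
python3 - <<'E'
from h import *
st();c=pic('s6.png',RS,[0,0,90],60,60,5)
P=cloud(c).reshape(-1,3)*1e3;im=c['image'].reshape(-1,3).astype(int)
L=toL(RS,P);b=(im[:,2]>im[:,0]+50)&(np.hypot(L[:,0],L[:,1])<80)&(P[:,2]>60)
print(b.sum(),L[b].mean(0).round(1),L[b].min(0).round(1),L[b].max(0).round(1),np.percentile(P[b,2]+1.6,[2,98]).round(1))
E
```

```text
t 16.65 W [532.6 191.7  88.8] closeang -16.2 S [ 84.  315.9] R [ 0.7 39.7] F [ 1.  -0.8  0.2] w 35.9 6.0 q [ 0.28  0.46  1.59 -0.    1.09  0.56]
69 [-3.  34.4] [-15.9  27.7] [12.8 41.6] [121.4 133.7]
```

View pics/s6.png

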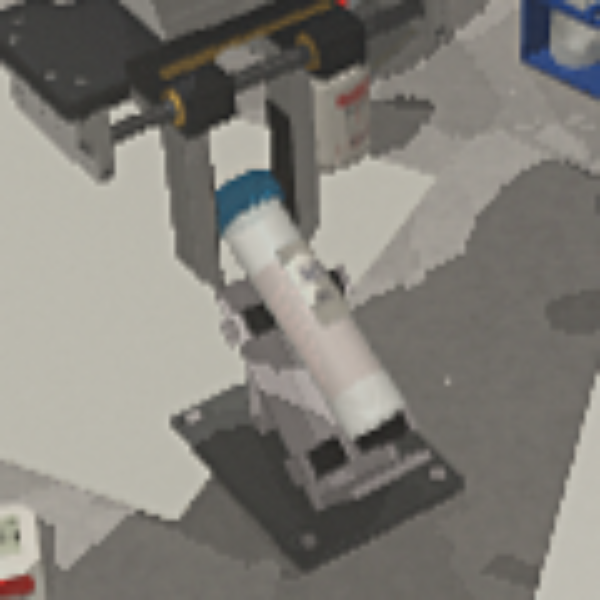

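Call:
apply_moves --plan '[2,0,3,0,2,0,3,0,0,0,0,0]'

```text
time_s: 17.0
ee_pos: [0.534, 0.1953, 0.0841]
eef_rot: [-3.141, -0.0, 1.287]
force: [-0.9, 0.1, 2.5]
grip_width: 0.0359
grip_force: 9.6
```

Call:
apply_moves --plan '[0,0,0,0,0,0,0,0,0,0,0,0,0,0,0,0]' --hand 0.1

```text
time_s: 17.4
ee_pos: [0.534, 0.1951, 0.0838]
eef_rot: [-3.141, 0.0, 1.288]
force: [0.4, -0.2, -0.5]
grip_width: 0.0519
grip_force: 0.0
```

```bash
python3 - <<'E'
from h import *
from station import camera
st();c=camera('scene')
P=cloud(c).reshape(-1,3)*1e3;im=c['image'].reshape(-1,3).astype(int)
L=toL(RS,P);b=(im[:,2]>im[:,0]+50)&(np.hypot(L[:,0],L[:,1])<80)&(P[:,2]>60)
print(b.sum(),L[b].mean(0).round(1),L[b].min(0).round(1),L[b].max(0).round(1),np.percentile(P[b,2]+1.6,[2,98]).round(1))
m=(abs(L[:,0])<6)&(abs(L[:,1])<60)&(P[:,2]>40)
for lo in range(-50,50,10):
    k=m&(L[:,1]>=lo)&(L[:,1]<lo+10)
    if k.sum()>3: print(lo,np.percentile(P[k,2]+1.6,[5,50,95]).round(1),L[k,1].mean().round(1))
E
```

```text
t 17.4 W [534.  195.1  83.8] closeang -16.2 S [ 86.2 318.8] R [ 1.  43.3] F [ 0.4 -0.2 -0.5] w 51.9 0.0 q [ 0.29  0.47  1.59 -0.    1.08  0.57]
91 [-2.7 14.9] [-15.7   7.7] [24.7 36.2] [111.3 126.2]
-50 [53.5 59.9 66.9] -44.9
-40 [64.3 70.2 78.7] -34.6
-30 [ 79.9 360.5 410.4] -23.5
-20 [ 87.9  96.4 408.3] -16.3
-10 [ 43.7 100.6 104.9] -5.3
0 [105.1 273.2 313. ] 7.2
10 [121.1 226.7 310.8] 13.9
20 [208.1 233.8 248.9] 22.5
30 [78.1 81.7 84.2] 32.7
```

```bash
python3 - <<'E'
from h import *
c=pic('s7.png',RS,[0,0,80],60,55,5)
E
```

```text
(no output)
```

View pics/s7.png

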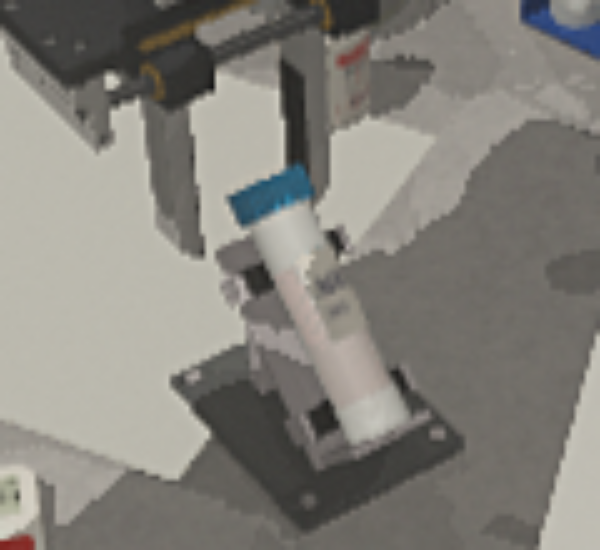

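```bash
cat >> h.py <<'E'
from scipy.optimize import least_squares
def fitcyl(F,names=('scene','top'),r=14.4,p0=(0,0,75),d0=(0,1,1),smax=95,rng=60,dr=12):
    from station import camera
    for n in names:
        c=camera(n);P=cloud(c).reshape(-1,3)*1e3;im=c['image'].reshape(-1,3).astype(int)
        ok=~np.isnan(P[:,0]);P=P[ok];im=im[ok];Q=np.c_[toL(F,P),P[:,2]+1.6]
        p=np.array(p0,float);d=np.array(d0,float);d/=np.linalg.norm(d)
        for it,tol in enumerate((dr,8,4,2.5)):
            v=Q-p;s=v@d;rr=np.linalg.norm(v-np.outer(s,d),axis=1)
            m=(abs(rr-r)<tol)&(abs(s)<rng)
            q=Q[m]
            e1=np.cross(d,[1,0,0]) if abs(d[0])<.9 else np.cross(d,[0,1,0]);e1/=np.linalg.norm(e1);e2=np.cross(d,e1)
            def ax(x): dd=d+x[2]*e1+x[3]*e2;return p+x[0]*e1+x[1]*e2,dd/np.linalg.norm(dd)
            def f(x):
                a,b=ax(x);w=q-a;return np.linalg.norm(w-np.outer(w@b,b),axis=1)-r
            p,d=ax(least_squares(f,[0]*4,loss='soft_l1').x)
        v=Q-p;s=v@d;rr=np.linalg.norm(v-np.outer(s,d),axis=1);m=(rr<19)&(abs(s)<80)
        print(n,len(q),'p',p.round(1),'d',d.round(3),'s 1/99%',np.percentile(s[m],[1,99]).round(1),'ends',(p+d*np.percentile(s[m],1)).round(1),(p+d*np.percentile(s[m],99)).round(1))
        b=m&(im[:,2]>im[:,0]+50)
        if b.sum()>5: print('  blue s',np.percentile(s[b],[3,97]).round(1))
E
python3 - <<'E'
from h import *
st();fitcyl(RS,('scene','top'),p0=(0,-5,85))
fitcyl(RS,('scene','top'),p0=(0,0,70))
E
```

```text
t 17.5 W [534.  195.2  83.9] closeang -16.2 S [ 86.2 318.9] R [ 1.1 43.4] F [ 0.9 -0.3  0.3] w 51.6 0.0 q [ 0.29  0.47  1.59 -0.    1.08  0.57]
scene 680 p [ 0.8 -3.7 83.7] d [-0.007  0.686  0.728] s 1/99% [-71.5  45.1] ends [  1.3 -52.7  31.7] [  0.5  27.2 116.5]
  blue s [32.9 45.1]
top 330 p [ 1.7 -2.7 82.7] d [0.005 0.686 0.728] s 1/99% [-69.6  15.4] ends [  1.3 -50.4  32.1] [ 1.7  7.9 93.9]
scene 697 p [ 0.5 -8.5 78.5] d [0.003 0.691 0.723] s 1/99% [-64.8  52. ] ends [  0.3 -53.3  31.6] [  0.7  27.4 116.1]
  blue s [40.2 52. ]
top 371 p [ 1.8 -7.5 77.5] d [0.015 0.692 0.722] s 1/99% [-63.   22.5] ends [  0.8 -51.   32. ] [ 2.1  8.1 93.7]
```

The fitted tube axis is 46° and the foot is at rest (1,-51,33). The tube is seated; the saddles just sit about 15 mm off the base centre. Regrip across the body.

Call:
apply_moves --plan '[0,0,-30,0,0,0,-35,0,-20,0,0,0,-24,0,0,0,-10,0,0,0,0,0,30,0,0,0,35,0,0,0,15,0,0,0,8,0]'

```text
time_s: 18.6
ee_pos: [0.5184, 0.1434, 0.0594]
eef_rot: [-3.14, 0.001, 1.288]
force: [0.1, 0.4, 0.4]
grip_width: 0.0513
grip_force: 0.0
```

```bash
python3 - <<'E'
from h import *
st();fitcyl(RS,('scene',),p0=(0,-5,85))
E
```

```text
t 18.6 W [518.4 143.4  59.4] closeang -16.2 S [ 58.6 272.5] R [  0.5 -10.7] F [0.1 0.4 0.4] w 51.3 0.0 q [0.2  0.44 1.69 0.   1.01 0.48]
scene 530 p [ 0.9 -3.6 83.6] d [0.009 0.693 0.721] s 1/99% [-71.8  33. ] ends [  0.3 -53.3  31.8] [  1.2  19.3 107.4]
```

Close with about 8 N, then lift.

Call:
apply_moves --plan '[0,0,0,0,0,0,0,0,0,0,0,0,0,0,0,0,0,0,0,0,0,0,-10,0,0,0,-25,0,0,0,-35,0,0,0,-40,0,0,0,-40,0,0,0,0,0]' --hand -1 --squeeze 8

```text
time_s: 19.75
ee_pos: [0.5203, 0.1439, 0.2168]
eef_rot: [3.135, -0.004, 1.288]
force: [1.1, 0.3, -1.8]
grip_width: 0.0284
grip_force: 8.0
```

```bash
python3 - <<'E'
from h import *
o=st();L=toL(RS,o['ee_pos']*1e3);fitcyl(RS,('scene','top'),p0=(0,L[1],o['ee_pos'][2]*1e3+15));mv(S,0,0)
E
```

```text
t 19.75 W [520.3 143.9 216.8] closeang -16.2 S [ 60.5 272.4] R [ 2.2 -9.7] F [ 1.1  0.3 -1.8] w 28.4 8.0 q [0.2  0.26 1.54 0.   1.33 0.48]
scene 675 p [  0.8  -9.5 231.6] d [-0.015  0.687  0.726] s 1/99% [-58.5  51.6] ends [  1.7 -49.7 189.1] [ -0.   26.  269.1]
  blue s [43.6 54.7]
top 99 p [  1.4  -7.8 230. ] d [0.004 0.665 0.747] s 1/99% [-48.4 -12.1] ends [  1.2 -40.  193.9] [  1.4 -15.9 221. ]
tool shift [-2.65e+02  8.62e+01 -1.00e-01]
```

Held at 46° about 58 mm from the foot. In the cradle the foot would catch between the saddles at that angle, so I first flatten the tube by letting the foot pivot on an open spot of bench at about (430, 88).

Call:
apply_moves --plan '[0,0,0,-0.13,0,0,0,-0.13,0,0,0,-0.13,0,0,0,-0.137,-8,-25,0,0,-8,-26,0,0,-8,-25,0,0,-8,-25,0,0,0,0,35,0,0,0,40,0,0,0,40,0,0,0,35,0,0,0,20,0,0,0,0,0]'

```text
time_s: 21.25
ee_pos: [0.4261, 0.0877, 0.0379]
eef_rot: [-3.134, -0.001, 1.815]
force: [-0.1, 0.4, -0.7]
grip_width: 0.0287
grip_force: 8.0
```

Call:
apply_moves --plan '[0,0,5,0,1,0,5,0,3,0,5,0,3,0,5,0,3,0,5,0,3,0,4,0,2,0,4,0,2,0,3,0,0,0,0,0]'

```text
time_s: 22.15
ee_pos: [0.4243, 0.1045, 0.0046]
eef_rot: [-3.141, -0.0, 1.815]
force: [0.1, 0.9, -0.7]
grip_width: 0.0287
grip_force: 8.0
```

```bash
python3 - <<'E'
from h import *
o=st();L=toL(S,o['ee_pos']*1e3);print(L);fitcyl(S,('scene','top'),p0=(L[0],L[1],o['ee_pos'][2]*1e3+15),d0=(0,1,.25))
E
```

```text
t 22.15 W [424.3 104.5   4.6] closeang 14.0 S [-42.2 257.5] R [-79.  -74.3] F [ 0.1  0.9 -0.7] w 28.7 8.0 q [ 0.16  0.35  2.   -0.    0.79 -0.09]
[-42.17724027 257.47211933]
scene 366 p [-42.1 257.5  19. ] d [0.042 0.993 0.112] s 1/99% [-78.9   6.3] ends [-45.4 179.2  10.2] [-41.8 263.8  19.7]
top 1 p [186.6 217.   32.4] d [ 0.996 -0.082  0.026] s 1/99% [31.3 36. ] ends [217.8 214.5  33.2] [222.5 214.1  33.3]
```

Tilt is now only about 6°. Lift over to the cradle.

Call:
apply_moves --plan '[0,0,-10,0,0,0,-30,0,0,0,-45,0,0,0,-45,0,0,0,-45,0,-15,2,-10,0,-34,6,0,0,-40,7,0,0,-40,7,0,0,-40,7,0,0,-40,6,0,0,-32,5,0,0,-12,1,0,0,0,0,25,0,0,0,30,0,0,0,20,0,0,0,0,0]'

```text
time_s: 23.95
ee_pos: [0.5241, -0.1303, 0.1133]
eef_rot: [-3.138, -0.002, 1.815]
force: [-0.3, 0.1, -0.4]
grip_width: 0.0284
grip_force: 8.0
```

```bash
python3 - <<'E'
from h import *
o=st();L=toL(S,o['ee_pos']*1e3);fitcyl(S,('scene','top'),p0=(L[0],L[1],o['ee_pos'][2]*1e3+15),d0=(0,1,.1))
E
```

```text
t 23.95 W [ 524.1 -130.3  113.3] closeang 14.0 S [-2.1  5.5] R [  82.4 -271.9] F [-0.3  0.1 -0.4] w 28.4 8.0 q [-0.31  0.37  1.65  0.    1.12 -0.56]
scene 517 p [ -3.3   5.5 127.8] d [-0.017  0.969  0.247] s 1/99% [-79.2  62.5] ends [ -1.9 -71.2 108.2] [ -4.3  66.1 143.2]
  blue s [50.3 61.9]
top 75 p [  6.8   9.4 111.6] d [-0.129  0.825  0.55 ] s 1/99% [39.3 72.2] ends [  1.7  41.8 133.2] [ -2.5  68.9 151.3]
  blue s [59.5 71.9]
```

The tube slipped about 6 mm towards the cap in the grip, so I correct by -8 mm along the cradle axis, then lower.

Call:
apply_moves --plan '[-5,1,0,0,-3,0,0,0,0,0,12,0,0,0,12,0,0,0,8,0,0,0,0,0]' --squeeze 6

```text
time_s: 24.65
ee_pos: [0.5276, -0.1384, 0.0813]
eef_rot: [-3.139, -0.002, 1.815]
force: [0.1, 0.7, 0.1]
grip_width: 0.0287
grip_force: 6.0
```

Call:
apply_moves --plan '[0,0,3,0,0,0,3,0,0,0,3,0,0,0,0,0]'

```text
time_s: 25.05
ee_pos: [0.5284, -0.1387, 0.0738]
eef_rot: [-3.142, -0.0, 1.815]
force: [0.3, 0.2, -0.4]
grip_width: 0.0289
grip_force: 6.0
```

```bash
python3 - <<'E'
from h import *
o=st();L=toL(S,o['ee_pos']*1e3);fitcyl(S,('scene','top'),p0=(L[0],L[1],o['ee_pos'][2]*1e3+15),d0=(0,1,.15))
E
```

```text
t 25.05 W [ 528.4 -138.7   73.8] closeang 14.0 S [ 0.  -3.7] R [  88.8 -278.8] F [ 0.3  0.2 -0.4] w 28.9 6.0 q [-0.32  0.44  1.66  0.    1.04 -0.57]
scene 472 p [-1.4 -3.6 88.6] d [-0.021  0.97   0.243] s 1/99% [-62.9  78.9] ends [ -0.1 -64.7  73.3] [ -3.1  72.8 107.7]
  blue s [50.9 62.5]
top 87 p [ 1.6 -1.8 76.9] d [-0.025  0.899  0.436] s 1/99% [37.5 79. ] ends [ 0.7 32.  93.3] [ -0.3  69.3 111.4]
  blue s [55.4 68.7]
```

Call:
apply_moves --plan '[0,0,2,0,0,0,2,0,0,0,2,0,0,0,0,0]' --squeeze 5

```text
time_s: 25.55
ee_pos: [0.5283, -0.1386, 0.0678]
eef_rot: [-3.141, -0.0, 1.815]
force: [0.6, 0.3, -0.2]
grip_width: 0.0285
grip_force: 5.0
```

Call:
apply_moves --plan '[0,0,2,0,0,0,2,0,0,0,1,0,0,0,0,0]'

```text
time_s: 25.95
ee_pos: [0.5286, -0.1387, 0.0631]
eef_rot: [3.141, 0.0, 1.815]
force: [1.7, 0.9, 1.0]
grip_width: 0.0287
grip_force: 5.0
```

```bash
python3 - <<'E'
from h import *
o=st();L=toL(S,o['ee_pos']*1e3);fitcyl(S,('scene','top'),p0=(L[0],L[1],o['ee_pos'][2]*1e3+15),d0=(0,1,.05))
E
```

```text
t 25.95 W [ 528.6 -138.7   63.1] closeang 14.0 S [ 0.2 -3.7] R [  89.  -278.7] F [1.7 0.9 1. ] w 28.7 5.0 q [-0.32  0.45  1.67  0.    1.02 -0.57]
scene 481 p [-1.2 -3.7 77.9] d [-0.027  0.999  0.041] s 1/99% [-62.3  69.8] ends [  0.5 -66.   75.3] [-3.1 66.  80.8]
  blue s [49.6 62.2]
top 120 p [11.8 -3.2 66.2] d [-0.221  0.946  0.238] s 1/99% [25.8 79.3] ends [ 6.1 21.1 72.3] [-5.7 71.7 85.1]
  blue s [54.7 69.5]
```

Call:
apply_moves --plan '[0,0,1,0,0,0,0.8,0,-1,0,0,0,-1,0,0,0,0,0,0,0]'

```text
time_s: 26.55
ee_pos: [0.5295, -0.1404, 0.0616]
eef_rot: [3.14, 0.0, 1.815]
force: [5.1, 4.0, 3.4]
grip_width: 0.0289
grip_force: 5.0
```

Call:
apply_moves --plan '[-1,0,0,0,0,0,0,0,0,0,0,0]'

```text
time_s: 26.85
ee_pos: [0.5296, -0.1414, 0.0616]
eef_rot: [3.14, 0.0, 1.815]
force: [4.3, 3.9, 4.0]
grip_width: 0.0288
grip_force: 5.0
```

Call:
apply_moves --plan '[-1,0,0,0,0,0,0,0,0,0,0,0]'

```text
time_s: 27.15
ee_pos: [0.5298, -0.1422, 0.0615]
eef_rot: [3.14, -0.0, 1.815]
force: [4.0, 5.3, 3.8]
grip_width: 0.0287
grip_force: 5.0
```

```bash
python3 - <<'E'
from h import *
o=st();L=toL(S,o['ee_pos']*1e3);fitcyl(S,('scene',),p0=(L[0],L[1],o['ee_pos'][2]*1e3+15),d0=(0,1,.02))
E
```

```text
t 27.15 W [ 529.8 -142.2   61.5] closeang 14.0 S [ 0.6 -7.4] R [  91.2 -281.7] F [4.  5.3 3.8] w 28.7 5.0 q [-0.33  0.46  1.66  0.    1.02 -0.57]
scene 477 p [-0.9 -7.4 77.5] d [-0.019  0.999  0.033] s 1/99% [-65.6  73.3] ends [  0.4 -73.   75.3] [-2.3 65.8 79.9]
  blue s [50.2 62.3]
```

Call:
apply_moves --plan '[0,1.5,-0.5,0,0,0,0,0,0,0,0,0]'

```text
time_s: 27.5
ee_pos: [0.5305, -0.1422, 0.0614]
eef_rot: [-3.141, -0.0, 1.815]
force: [-0.3, 2.2, 0.4]
grip_width: 0.0287
grip_force: 5.0
```

Call:
apply_moves --plan '[-1,0.5,0,0,0,0,0,0,0,0,0,0]'

```text
time_s: 27.8
ee_pos: [0.5312, -0.1429, 0.0615]
eef_rot: [-3.141, -0.001, 1.815]
force: [-2.9, 3.0, -0.5]
grip_width: 0.0286
grip_force: 5.0
```

Call:
apply_moves --plan '[-1,0.5,0,0,0,0,0,0,0,0,0,0]'

```text
time_s: 28.1
ee_pos: [0.5318, -0.1436, 0.0615]
eef_rot: [-3.14, -0.001, 1.815]
force: [-5.1, 4.4, -0.3]
grip_width: 0.0289
grip_force: 5.0
```

```bash
python3 - <<'E'
from h import *
o=st();L=toL(S,o['ee_pos']*1e3);fitcyl(S,('scene',),p0=(L[0],L[1],o['ee_pos'][2]*1e3+15),d0=(0,1,.02))
E
```

```text
t 28.1 W [ 531.8 -143.6   61.5] closeang 14.0 S [ 2.1 -9.3] R [  93.4 -282.6] F [-5.1  4.4 -0.3] w 28.9 5.0 q [-0.33  0.46  1.66  0.    1.02 -0.57]
scene 489 p [ 0.6 -9.3 77.4] d [-0.009  0.999  0.039] s 1/99% [-65.5  75.2] ends [  1.2 -74.8  74.9] [-0.1 65.8 80.4]
  blue s [50.  62.6]
```

Call:
apply_moves --plan '[1,-0.8,0,0,0.8,0,0,0,0,0,0,0,0,0,0,0]'

```text
time_s: 28.55
ee_pos: [0.5312, -0.1424, 0.0618]
eef_rot: [3.141, 0.0, 1.815]
force: [-0.1, 2.5, -1.7]
grip_width: 0.0289
grip_force: 5.0
```

Call:
apply_moves --plan '[0,0,0,0,0,0,0,0,0,0,0,0,0,0,0,0]' --hand -0.1

```text
time_s: 28.95
ee_pos: [0.5312, -0.1425, 0.0619]
eef_rot: [3.141, 0.0, 1.815]
force: [0.0, 0.5, -0.3]
grip_width: 0.0421
grip_force: 0.0
```

```bash
python3 - <<'E'
from h import *
o=st();L=toL(S,o['ee_pos']*1e3);fitcyl(S,('scene',),p0=(L[0],L[1],o['ee_pos'][2]*1e3+15),d0=(0,1,.02))
E
```

```text
t 28.95 W [ 531.2 -142.5   61.9] closeang 14.0 S [ 1.8 -8.1] R [  92.5 -281.7] F [ 0.   0.5 -0.3] w 42.1 0.0 q [-0.33  0.46  1.66 -0.    1.02 -0.57]
scene 472 p [ 0.2 -8.1 76.6] d [-0.019  0.999  0.03 ] s 1/99% [-62.2  73.9] ends [  1.3 -70.2  74.7] [-1.2 65.8 78.8]
  blue s [50.8 63.5]
```

Released: cap end at about 56.5 (home is 57). Rise and move over the bar.

Call:
apply_moves --plan '[0,0,-10,0,0,0,-30,0,0,0,-45,0,0,0,-45,0,0,0,-45,0,0,0,-45,0,0,0,-20,0,9,35,0,0,10,38,0,0,10,38,0,0,8,28,0,0,1,4,0,0,0,0,0,0]'

```text
time_s: 30.3
ee_pos: [0.6607, -0.0706, 0.3017]
eef_rot: [-3.141, -0.0, 1.816]
force: [0.1, -0.1, 0.2]
grip_width: 0.0423
grip_force: 0.0
```

```bash
python3 - <<'E'
from h import *
from station import camera
st();fitcyl(S,('scene','top'),p0=(0,0,76),d0=(0,1,.02))
for n in('scene','top'):
    c=camera(n)
    P=cloud(c).reshape(-1,3)*1e3;P=P[~np.isnan(P[:,0])];P[:,2]+=1.6
    L=toL(S,P);m=(L[:,1]<20)&(L[:,1]>-56)&(abs(L[:,1])>12)&(P[:,2]>214)&(P[:,2]<250)&(L[:,0]>110)&(L[:,0]<190)
    if m.sum():print(n,m.sum(),np.percentile(L[m,0],[2,50,98]),np.percentile(P[m,2],[2,50,98]))
E
```

```text
t 30.3 W [660.7 -70.6 301.7] closeang 14.0 S [144.8  30.3] R [ 196.9 -176.5] F [ 0.1 -0.1  0.2] w 42.3 0.0 q [-0.16  0.53  0.98 -0.    1.63 -0.41]
scene 998 p [ 0.  -0.  76.4] d [-0.02   1.     0.024] s 1/99% [-65.2  65.6] ends [  1.4 -65.2  74.8] [-1.3 65.6 78. ]
  blue s [42.7 55.2]Traceback (most recent call last):
  File "<stdin>", line 3, in <module>
  File "h.py", line 48, in fitcyl
    print(n,len(q),'p',p.round(1),'d',d.round(3),'s 1/99%',np.percentile(s[m],[1,99]).round(1),'ends',(p+d*np.percentile(s[m],1)).round(1),(p+d*np.percentile(s[m],99)).round(1))
                                                           ~~~~~~~~~~~~~^^^^^^^^^^^^^
    return _quantile_unchecked(
        a, q, axis, out, overwrite_input, method, keepdims, weights)
    return _ureduce(a,
                    func=_quantile_ureduce_func,
    ...<5 lines>...
                    overwrite_input=overwrite_input,
                    method=method)
    r = func(a, **kwargs)
    result = _quantile(arr,
                       quantiles=q,
    ...<2 lines>...
                       out=out,
                       weights=wgt)
    slices_having_nans = np.isnan(arr[-1, ...])
                                  ~~~^^^^^^^^^
IndexError: index -1 is out of bounds for axis 0 with size 0
```

Call:
apply_moves --plan '[0,0,30,0,0,0,35,0,0,0,20,0,0,0,7,0,0,0,0,0]'

```text
time_s: 30.9
ee_pos: [0.6602, -0.0715, 0.2101]
eef_rot: [-3.141, -0.0, 1.814]
force: [0.4, -0.0, 0.5]
grip_width: 0.0424
grip_force: 0.0
```

Call:
apply_moves --plan '[0,0,0,0,0,0,0,0,0,0,0,0]' --hand -0.6 --squeeze 5

```text
time_s: 31.2
ee_pos: [0.6609, -0.0711, 0.2108]
eef_rot: [3.14, 0.001, 1.815]
force: [-0.4, -0.2, -0.5]
grip_width: 0.0218
grip_force: 0.0
```

```bash
python3 - <<'E'
from h import *
o=st();L=toL(S,o['ee_pos']*1e3)
B=lambda t:np.array([70-145*np.cos(t)+11*np.sin(t),100+145*np.sin(t)+11*np.cos(t)-15])
T=np.arange(2.03,.1,-.1);b=np.array([B(t) for t in T]);print(np.c_[T,b].round(1).tolist());print(np.diff(b,axis=0).round(1).tolist())
E
```

```text
t 31.2 W [660.9 -71.1 210.8] closeang 14.0 S [144.9  29.9] R [ 197.2 -176.9] F [-0.4 -0.2 -0.5] w 21.8 0.0 q [-0.16  0.56  1.14 -0.    1.44 -0.41]
[[2.0, 144.1, 210.1], [1.9, 131.3, 216.9], [1.8, 117.8, 222.3], [1.7, 103.8, 226.4], [1.6, 89.6, 229.1], [1.5, 75.1, 230.3], [1.4, 60.5, 230.1], [1.3, 46.1, 228.4], [1.2, 31.9, 225.3], [1.1, 18.1, 220.8], [1.0, 4.8, 215.0], [0.9, -7.9, 207.8], [0.8, -19.7, 199.4], [0.7, -30.7, 189.9], [0.6, -40.7, 179.3], [0.5, -49.5, 167.8], [0.4, -57.2, 155.4], [0.3, -63.6, 142.4], [0.2, -68.7, 128.8], [0.1, -72.4, 114.7]]
[[-12.9, 6.8], [-13.5, 5.5], [-13.9, 4.1], [-14.3, 2.7], [-14.5, 1.2], [-14.5, -0.2], [-14.4, -1.7], [-14.2, -3.1], [-13.8, -4.5], [-13.3, -5.9], [-12.6, -7.2], [-11.9, -8.4], [-11.0, -9.5], [-10.0, -10.6], [-8.9, -11.5], [-7.7, -12.3], [-6.4, -13.1], [-5.1, -13.6], [-3.7, -14.1]]
```

Call:
apply_moves --plan '[0,-13,-7,0,0,-13.5,-5.5,0,0,-14,-4,0,0,-14,-3,0,0,-14.5,-1,0,0,-14.5,0,0,0,-14.5,2,0,0,-14,3,0,0,-14,4.5,0,0,-13,6,0,0,-12.5,7,0,0,-12,8.5,0,0,-11,9.5,0]'

```text
time_s: 32.5
ee_pos: [0.4912, -0.1132, 0.1902]
eef_rot: [3.14, 0.001, 1.815]
force: [0.4, -0.3, -0.1]
grip_width: 0.0186
grip_force: 0.3
```

```bash
python3 - <<'E'
from h import *
from station import camera
st();c=camera('scene')
P=cloud(c).reshape(-1,3)*1e3;P=P[~np.isnan(P[:,0])];P[:,2]+=1.6
L=toL(S,P);m=(L[:,1]<-15)&(L[:,1]>-50)&(P[:,2]>140)&(P[:,2]<260)&(L[:,0]>-80)&(L[:,0]<100)
print(m.sum(),np.percentile(L[m,0],[2,50,98]),np.percentile(P[m,2],[2,50,98]))
E
```

```text
t 32.5 W [ 491.2 -113.2  190.2] closeang 14.0 S [-30.  30.] R [  46.  -264.7] F [ 0.4 -0.3 -0.1] w 18.6 0.3 q [-0.3   0.21  1.67  0.    1.26 -0.54]
177 [-34.55017936 -31.75399828 -24.40230469] [203.84215185 211.44833003 214.66575831]
```

Call:
apply_moves --plan '[0,-10,9,0,0,-9,11,0,0,-7.5,12,0,0,-6.5,13,0,0,-5,13,0,0,0,0,0]'

```text
time_s: 33.15
ee_pos: [0.4542, -0.1222, 0.1312]
eef_rot: [-3.141, -0.001, 1.815]
force: [-0.2, -0.2, -0.1]
grip_width: 0.0186
grip_force: 0.0
```

Call:
apply_moves --plan '[0,0,0,0,0,0,0,0,0,0,0,0,0,0,0,0]' --hand -1 --squeeze 45

```text
time_s: 33.55
ee_pos: [0.4575, -0.1217, 0.133]
eef_rot: [3.135, 0.001, 1.815]
force: [20.7, 5.6, -11.1]
grip_width: 0.011
grip_force: 45.0
```

```bash
python3 - <<'E'
from h import *
from station import camera
st();c=camera('scene')
P=cloud(c).reshape(-1,3)*1e3;P=P[~np.isnan(P[:,0])];P[:,2]+=1.6
L=toL(S,P);m=(L[:,1]<-15)&(L[:,1]>-50)&(P[:,2]>115)&(P[:,2]<160)&(L[:,0]>-100)&(L[:,0]<-35)
print(m.sum(),np.percentile(L[m,0],[2,50,98]),np.percentile(P[m,2],[2,50,98]))
E
```

```text
t 33.55 W [ 457.5 -121.7  133. ] closeang 14.0 S [-64.7  29.9] R [  15.9 -282.3] F [ 20.7   5.6 -11.1] w 11.0 45.0 q [-0.34  0.2   1.82  0.    1.11 -0.58]
170 [-72.78146144 -69.48292278 -62.49388012] [148.4616032  155.45910894 158.87553322]
```

Call:
apply_moves --plan '[0,3,-2,0,0,-2.5,7,0,0,-2.5,7,0,0,-2,7,0,0,-1.5,6,0,0,0,0,0]' --squeeze 30

```text
time_s: 34.2
ee_pos: [0.4509, -0.1236, 0.1079]
eef_rot: [3.136, 0.002, 1.815]
force: [8.0, 6.0, 8.7]
grip_width: 0.0107
grip_force: 30.0
```

```bash
python3 -c "
from h import *
st()"
```

```text
t 34.2 W [ 450.9 -123.6  107.9] closeang 14.0 S [-71.5  29.7] R [  10.2 -285.9] F [8.  6.  8.7] w 10.7 30.0 q [-0.35  0.23  1.86  0.    1.05 -0.59]
```

Call:
apply_moves --plan '[0,0,4,0,0,-0.5,4,0,0,0,0,0]' --squeeze 50

```text
time_s: 34.5
ee_pos: [0.4498, -0.124, 0.0991]
eef_rot: [3.138, 0.002, 1.815]
force: [9.1, 0.9, -2.7]
grip_width: 0.0106
grip_force: 50.0
```

Call:
apply_moves --plan '[0,0,3,0,0,0,3,0,0,0,0,0]'

```text
time_s: 34.8
ee_pos: [0.4491, -0.124, 0.0924]
eef_rot: [3.14, 0.001, 1.815]
force: [7.5, -1.2, -5.2]
grip_width: 0.0105
grip_force: 50.0
```

Call:
apply_moves --plan '[0,0,2,0,0,0,2,0,0,0,0,0]'

```text
time_s: 35.1
ee_pos: [0.449, -0.1242, 0.0898]
eef_rot: [3.141, 0.001, 1.815]
force: [-4.1, -0.1, 18.4]
grip_width: 0.0103
grip_force: 50.0
```

```bash
python3 - <<'E'
from h import *
from station import camera
st()
for n in('scene','top'):
    c=camera(n)
    P=cloud(c).reshape(-1,3)*1e3;P=P[~np.isnan(P[:,0])];P[:,2]+=1.6
    L=toL(S,P);m=(L[:,1]<-15)&(L[:,1]>-50)&(P[:,2]>85)&(P[:,2]<160)&(L[:,0]>-100)&(L[:,0]<-50)
    if m.sum():print(n,m.sum(),np.percentile(L[m,0],[2,50,98]),np.percentile(P[m,2],[2,50,98]))
E
```

```text
t 35.1 W [ 449.  -124.2   89.8] closeang 14.0 S [-73.5  29.6] R [   8.5 -287. ] F [-4.1 -0.1 18.4] w 10.3 50.0 q [-0.35  0.25  1.88 -0.    1.01 -0.59]
scene 163 [-81.93236724 -78.60416454 -71.04428591] [107.30173936 114.95847712 118.13303438]
```

Bar top at 118 mm (117 when shut) and the pull-in then 18 N at the end say it snapped. Let go and lift away.

Call:
apply_moves --plan '[0,0,-2,0,0,0,0,0,0,0,0,0,0,0,0,0,0,0,0,0]' --hand -0.4

```text
time_s: 35.7
ee_pos: [0.4484, -0.1237, 0.0905]
eef_rot: [-3.141, -0.0, 1.815]
force: [0.1, -0.5, -0.2]
grip_width: 0.0284
grip_force: 0.0
```

Call:
apply_moves --plan '[0,0,-10,0,0,0,-30,0,0,0,-40,0,0,0,-40,0,0,-20,-30,0,20,-40,0,0,40,-20,0,0,40,0,0,0,40,0,0,0,0,0,0,0]'

```text
time_s: 36.7
ee_pos: [0.3362, -0.0044, 0.2417]
eef_rot: [3.14, 0.0, 1.819]
force: [0.6, 0.1, -0.1]
grip_width: 0.0282
grip_force: 0.0
```

```bash
python3 - <<'E'
from h import *
from station import camera
st();c=pic('fin.png',S,[0,0,90],80,65,4.5)
for n in('scene','top'):
    c=camera(n)
    P=cloud(c).reshape(-1,3)*1e3;P=P[~np.isnan(P[:,0])];P[:,2]+=1.6
    L=toL(S,P);m=(abs(L[:,1])>15)&(abs(L[:,1])<50)&(P[:,2]>100)&(P[:,2]<160)&(L[:,0]>-100)&(L[:,0]<-50)
    if m.sum():print(n,m.sum(),np.percentile(L[m,0],[2,50,98]),np.percentile(P[m,2],[2,50,98]))
fitcyl(S,('scene','top'),p0=(0,0,76),d0=(0,1,.0),dr=6)
E
```

```text
t 36.7 W [336.2  -4.4 241.7] closeang 14.2 S [-154.   173.1] R [-133.2 -203.4] F [ 0.6  0.1 -0.1] w 28.2 0.0 q [-0.12 -0.24  1.99  0.    1.39 -0.37]
scene 312 [-81.85356211 -78.61544206 -71.52420759] [108.42406746 115.51115482 118.88482499]
top 211 [-79.3471547  -73.33747413 -67.68291559] [110.69077717 115.58313384 120.04825509]
scene 809 p [ 0.1  0.  76.3] d [-0.018  1.     0.019] s 1/99% [-65.6  65.6] ends [  1.3 -65.5  75.1] [-1.1 65.6 77.6]
  blue s [42.5 54.9]
top 566 p [ 1.7  0.  76.3] d [-0.006  1.     0.029] s 1/99% [-65.7  74.9] ends [  2.1 -65.7  74.4] [ 1.3 74.8 78.4]
  blue s [44.7 57.5]
```

View pics/fin.png

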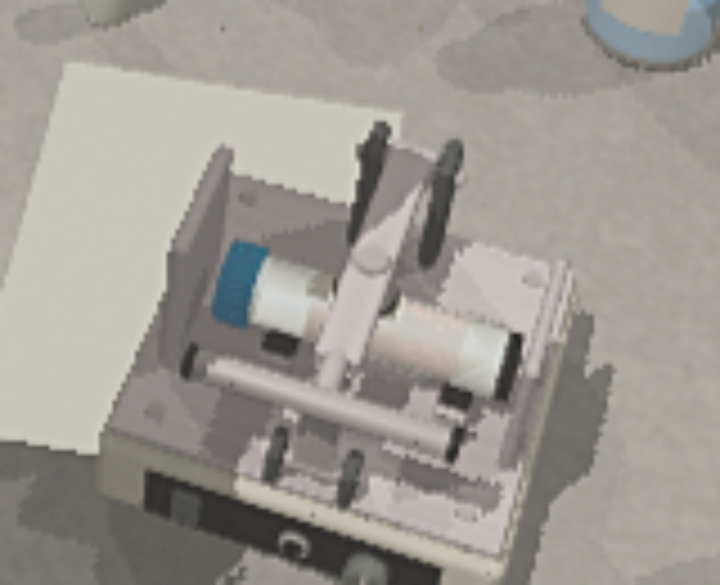

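```bash
python3 - <<'E'
from h import *
fitcyl(S,('scene','top'),r=6,p0=(-75,0,111),d0=(0,1,.0),dr=5,rng=48)
E
```

```text
scene 427 p [-74.8   0.  111.4] d [ 0.003  1.    -0.003] s 1/99% [-52.1  49.8] ends [-75.  -52.1 111.5] [-74.7  49.8 111.2]
top 265 p [-73.4  -0.  111.2] d [-0.004  1.    -0.003] s 1/99% [-49.6  52.1] ends [-73.3 -49.6 111.4] [-73.6  52.1 111.1]
```

The bar fits at z = 111.3 mm (111 when shut), so the arm is shut and caught. The picture shows the cap at the tall plate (crop 240,285) and the foot on the stop (510,365). Handing in.

```bash
python3 -c "
from station import ctrl;print(ctrl.hand_in())"
```

```text
the job is handed in; nothing more can be done
None
```

The job is handed in at 37 s of the 67 s allowed: the tube lies in the cradle with its foot on the stop and its cap at the tall plate, and the arm is shut and, by the forces felt and the bar height, caught; the hand-in gave no verdict.

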